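Hold a hot burger patty on the turner over its bun

ROBOT

A 7-joint arm with a two-finger parallel gripper is mounted at the origin on a cart in front of the work surface, level with it; the furniture and walls round the work are solid. World frame = base frame: x ahead of the robot, y to its left, z up, the work surface at z = 0. Lengths are in m, angles in rad, forces in N, time in s.
With the tool pointing down it reaches from about 0.425 to 0.875 m from the base axis. Payload 4.7 kg.
Tool frame: the origin (TCP) lies at the very end of the fingers, on their centre line; the grasp point (between the pads) lies behind it (ctrl.tcp_to_grasp is the z of the grasp point in the tool frame, in m); z points along the fingers, y is the line along which they close (so a half turn about z gives the same grasp; the last joint's range is limited). The gripper opens to 87 mm and grips with 3 to 60 N. Pads are 19 mm wide; open, the fingers measure 117 mm over their backs; the gripper's body (75 mm by 190 mm) begins 51 mm behind the grasp point.
Start: joints at [-1.235, 0.321, -0.07, 1.45, 0.023, 1.371, -0.057], TCP at [0.206, 0.617, 0.223] pointing down, gripper open.
Joint ranges: [-2.86, 2.86], [-0.3, 2.09], [-1.38, 1.24], [0.06, 2.45], [-1.56, 4.7], [0.09, 2.05], [-2.69, 2.69]. Speed limits (rad/s): [2.57, 2.57, 3.14, 3.14, 3.14, 3.14, 3.14].

INTERFACE

Orientations are given as a rotation vector (axis times angle).
In Python, from bench import ctrl gives the robot as it stands.
- The arm moves only by the tool step_arm, never from a script. Its argument "targets" is a list of rows, each a list of 7 numbers: the shift along the world's x, y, z in cm, then the turn, a rotation vector about the world's x, y, z in degrees, then the opening, from 0 (shut) to 1 (fully open). A call has exactly 5 rows; each row shifts and turns the commanded pose from where the row before left it; what a row does not reach is not made up. A row lasts 1/12 s, in which the tool goes at most 41.7 mm and 7.16 degrees, less where a joint would pass 70% of its speed; a pose out of reach is approached as far as the arm can. A call with a gripper value outside its range is refused whole. The fingers move at their own pace and stop on an object; "force" is the grip in N (left out, the last holds). Time passes only in rows, so rows that do not move let the fingers close, or fill a call up. It gives the time, the measured TCP pose, the force, the opening and the grip force at its end, in the units of the state.
- ctrl.get_state(): the state, without advancing time (a new reading comes with each control period).
- ctrl.get_image(name): name is "side" or "top" or "wrist"; returns (picture, depth): 400x640x3 uint8, red, green, blue; 400x640 float32, m along the optical axis (not along the pixel's ray), 0 where there is no reading.
- ctrl.camera_params(name): a dict with "intrinsics" (3x3 intrinsics, pixels), "rvec" (rotation vector, rad) and "tvec" (3), from world to camera coordinates, as OpenCV has them; the wrist camera has in their place "hand_eye" (4x4, takes a point from camera to tool coordinates, whose origin is the TCP and whose axes are the flange's). Camera axes: x right, y down, z forward; pixel columns grow to the right and rows downward; lengths in m; the calibration is good to about 2 mm. A picture is of the moment at which its call begins: read the wrist's pose just before it. camera_params takes no time and is no camera call.
- ctrl.close_job(): hands the job in; it is judged then, once.
The state is a dict: "time": time; "joint_positions": joint angles; "qd": joint speeds; "joint_torque": joint torques, N m; "position": TCP position; "tool_rot": TCP orientation; "ft_force": force on the tool from outside, world axes, zero at the start; "torque": the same for the moment, N m; "grip_width": opening from 0.0 (shut) to 1.0 (fully open); "grip_force": force on a finger pad.
Only numpy, scipy, OpenCV 4.12 (cv2) and the standard library are available. Lean on these libraries where they do the work, as an engineer would, in place of code of your own. Each camera call takes 0.05 s, during which the arm holds its last target. There are 200 camera calls.

TASK

Take the turner by its handle, slide its blade from the griddle's open front under the hot burger patty (the back rim keeps the patty from sliding away) and lift it off; the fingers must not touch the patty. Carry it over the row of two spice jars and a shaker that stands between the griddle and the plate, knocking nothing. Finish while holding the turner: level and still, with the patty centred over the bottom bun on the plate and the blade one to three centimetres above the bun, touching neither bun nor plate; do not put the patty down, because I still want to lay cheese on the bun.

Things in the scene. Friction and masses are not known exactly. Their poses are not given: they have to be found in the camera images.
- turner: offset kitchen turner, 0.16 kg. Origin: centre of the underside of its slotted steel blade (100 x 70 x 2), which lies flat on the worktop at the start. x: from handle to the blade's front edge (x = +50), z: up. A neck rises from the heel (x = -50) to a black handle, level, x = -90 to -215, 18 wide, 16 high, middle 42 above the underside; its end lies in the tool rest
- turner_grip (a point): where to grip the turner: middle line of the handle, 140 behind the turner's origin, 42 above the blade's underside, clear of the rest; close across the 18 mm width with 60 N or more so that it does not droop, then lift straight up out of the rest
- tool_rest: fixed stoneware tool rest, foot 50 x 60, prongs 44 high, with an upright notch in which the end of the turner's handle lies 34 above the worktop. Origin: centre of its underside, 190 behind the turner's origin at the start; x along the handle towards the blade
- griddle: fixed black cast-iron griddle on a cork mat, 190 deep (x), 220 wide (y). Origin: centre of its underside. Flat cooking face 24 above the worktop. Rims 12 high above that face along the back (inner face x = +83) and both sides (inner faces y = +/-100); the front (-x, towards the robot, edge x = -95) is open: the turner goes in there, towards +x
- patty: round dark-brown burger patty with seared stripes, diameter 91, 15.5 thick, bottom edge bevelled (5 high, flat underside of diameter 68), about 0.11 kg, firm. Origin: centre of its underside. Lies loose on the griddle's cooking face; when pushed it slides until it meets the back rim, and then the blade goes under it
- bun: bottom half of a burger bun, diameter 96, 23 high, cut face up, lying loose in the middle of the plate. Origin: centre of its underside, 8 above the worktop
- bun_top (a point): centre of the bun's cut face, 31 above the worktop
- plate: white round plate, diameter 200, rim 22 high, loose on the worktop, on the other side of the row from the griddle. Origin: centre of its underside
- jar_left: spice jar with green cap, diameter 46, 106 high, loose, in the row between griddle and plate. Origin: centre of its underside
- jar_right: second spice jar with green cap, diameter 46, 106 high, loose, in the row. Origin: centre of its underside
- shaker: salt shaker with a grey cap, diameter 44, 90 high, loose, in the row. Origin: centre of its underside
There are look-alikes about, which are no part of the job. There is more than one size of the plate; the job needs the larger. Leave any blue look-alike of the shaker alone.

How it is judged:
By the outcome, as a careful person would: the job done as asked, in the order asked, and still so for the second after the job is handed in, while the arm keeps its last pose, push and grip.
It also fails if it takes over 58 s, if anything falls off the work surface, if the arm or the gripper's body presses on something with over 40 N, if the wrist force passes 120 N, or if a joint passes its speed limit or range.

## Working session

There is one attempt and no reset: what is moved stays moved. The work goes in short steps, Python scripts to look and compute and a tool call to move; the robot and the scene stay as the last step left them, time stands still between calls to the robot, and variables do not carry over. Pictures are saved under pics/ and viewed, at most 13 in all, crops included, and the job is handed in when it is done.

Besides the shell and the picture viewer there is one more tool, called after ">>>" as name(argument=value, ...), one argument or row to a line, values as JSON. step_arm: Moves the arm, as the interface text tells. Its arguments: {"type":"object","properties":{"targets":{"type":"array"},"force":{"type":"number"}},"required":["targets"]}

```bash
ls; mkdir -p pics
cat > h.py <<'E'
import numpy as np,cv2
from bench import ctrl
from scipy.spatial.transform import Rotation as R
def grab(n):
    s=ctrl.get_state(); im,d=ctrl.get_image(n); np.savez(f'{n}.npz',im=im,d=d,p=s['position'],r=s['tool_rot']); return im,d
def cam(n):
    z=np.load(f'{n}.npz'); c=ctrl.camera_params(n); K=np.array(c['intrinsics'])
    if 'hand_eye' in c:
        T=np.eye(4);T[:3,:3]=R.from_rotvec(z['r']).as_matrix();T[:3,3]=z['p'];T=T@np.array(c['hand_eye'])
    else:
        T=np.eye(4);T[:3,:3]=R.from_rotvec(np.ravel(c['rvec'])).as_matrix();T[:3,3]=np.ravel(c['tvec']);T=np.linalg.inv(T)
    return z['im'],z['d'],K,T
def cloud(n):
    im,d,K,T=cam(n); v,u=np.mgrid[:400,:640]; r=np.stack([(u-K[0,2])/K[0,0],(v-K[1,2])/K[1,1],np.ones_like(u)],-1)
    P=(r*d[...,None])@T[:3,:3].T+T[:3,3]; P[d==0]=np.nan; return P
def atz(n,u,v,z):
    im,d,K,T=cam(n); r=T[:3,:3]@np.array([(u-K[0,2])/K[0,0],(v-K[1,2])/K[1,1],1]); return T[:3,3]+r*(z-T[2,3])/r[2]
E
python3 - <<'E'
from h import *
for n in ['top','side']:
    im,d=grab(n); cv2.imwrite(f'pics/{n}0.png',im[...,::-1])
    print(n,cam(n)[3].round(3))
print(ctrl.get_state(),ctrl.tcp_to_grasp)
E
```

```text
pics
top [[ 1.000e-03 -9.990e-01  5.500e-02  5.130e-01]
 [-1.000e+00 -0.000e+00  1.200e-02 -8.300e-02]
 [-1.200e-02 -5.500e-02 -9.980e-01  1.122e+00]
 [ 0.000e+00  0.000e+00  0.000e+00  1.000e+00]]
side [[ 0.833 -0.315  0.455 -0.045]
 [-0.554 -0.484  0.678 -1.002]
 [ 0.006 -0.816 -0.578  0.843]
 [ 0.     0.     0.     1.   ]]
{'time': 0.1, 'joint_positions': array([-1.23490213,  0.32176921, -0.07005195,  1.45154308,  0.02263594,
        1.370789  , -0.05691813]), 'qd': array([-0.00052985, -0.0019819 , -0.00058541, -0.00213314,  0.00012062,
        0.00034964,  0.00017554]), 'joint_torque': array([-1.72797641e-04, -4.92575562e+01, -4.05955045e-01, -3.13400352e+01,
       -6.40741247e-02,  3.94900097e-02,  8.27795338e-05]), 'position': array([0.20549841, 0.61614733, 0.22156241]), 'tool_rot': array([-5.03294846e-01, -3.10087328e+00,  2.69741730e-03]), 'ft_force': array([-0.38569006, -0.51479016, -0.38816689]), 'torque': array([-0.00277243, -0.00416009,  0.05248271]), 'grip_force': 0.0, 'grip_width': 1.0024058992258962} -0.0187
```

View pics/top0.png

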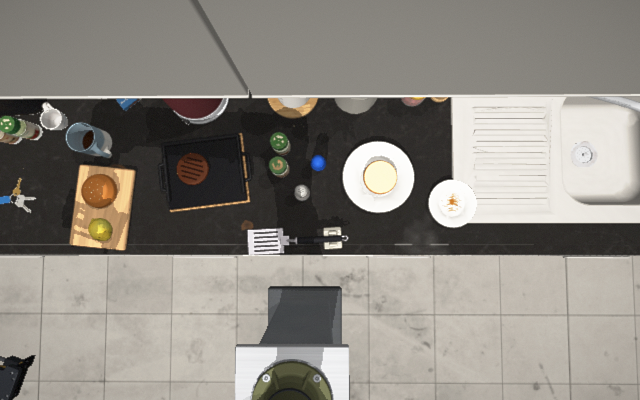

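View pics/side0.png

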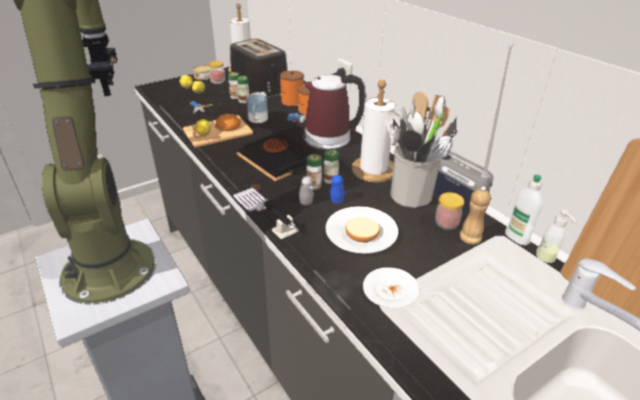

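The top view (right = −y, up = +x) shows the turner blade at about (265,241), its handle running to the rest at (333,238), and the griddle at (205,172) with the patty at (193,168). The jars are at (280,142) and (279,167), the grey shaker at (302,192) and the blue look-alike at (318,163). The large plate with the bun is at (379,177). The small plate is at (452,203), and a bread roll on the board at (99,190) could be mistaken for the patty. Next I measure, with one enlarged crop.

Run:
```python
from h import *
P=cloud('top'); im,d,K,T=cam('top')
print(K[0,0])
for nm,(u,v) in dict(blade=(265,241),handle=(315,239),restL=(333,232),griddle=(222,190),patty=(193,168),jar1=(280,142),jar2=(279,167),shaker=(302,192),blue=(318,163),plate=(350,190),bun=(380,178),table=(300,215),cab=(300,60),cabedge=(350,93)).items():
    print(nm,P[v,u].round(3))
c=im[125:260,150:460]; cv2.imwrite('pics/c1.png',cv2.resize(c[:,:200],None,fx=4,fy=4,interpolation=cv2.INTER_CUBIC)[...,::-1])
# blobs by height
def fit(mask,z0,z1,box):
    m=(P[...,2]>z0)&(P[...,2]<z1); u0,u1,v0,v1=box; M=np.zeros_like(m);M[v0:v1,u0:u1]=m[v0:v1,u0:u1]
    if mask is not None: M&=mask
    q=P[M]; print(len(q),(q.min(0)).round(3),q.max(0).round(3),((q.min(0)+q.max(0))/2).round(4),np.median(q,0).round(4))
for nm,z0,z1,b in [('patty',.033,.05,(172,212,148,190)),('bun',.026,.045,(355,402,155,200)),('plate',.012,.045,(335,420,138,216)),('jar1',.095,.12,(266,294,128,154)),('jar2',.095,.12,(266,294,154,180)),('shk',.08,.1,(290,312,182,204)),('rest',.03,.06,(322,350,225,250)),('grid',.015,.034,(155,260,130,215)),('gridrim',.031,.045,(155,260,130,215))]:
    print(nm,end=' ');fit(None,z0,z1,b)
```

```text
393.98881778455865
blade [ 0.442  0.077 -0.002]
handle [ 0.451 -0.066  0.05 ]
restL [ 0.47  -0.115  0.045]
griddle [0.586 0.195 0.023]
patty [0.646 0.272 0.04 ]
jar1 [0.706 0.024 0.106]
jar2 [0.64  0.027 0.106]
shaker [ 0.576 -0.033  0.091]
blue [ 0.653 -0.075  0.092]
plate [ 0.586 -0.163  0.026]
bun [ 0.619 -0.246  0.035]
table [ 0.516 -0.023 -0.   ]
cab [ 0.62  -0.069  0.858]
cabedge [ 0.62  -0.108  0.786]
patty 800 [0.602 0.231 0.033] [0.689 0.319 0.046] [0.6454 0.2753 0.0393] [0.6456 0.2746 0.0392]
bun 895 [ 0.569 -0.291  0.026] [ 0.67  -0.199  0.039] [ 0.6195 -0.2452  0.0323] [ 0.6218 -0.2461  0.032 ]
plate 3489 [ 0.528 -0.341  0.012] [ 0.722 -0.144  0.039] [ 0.6249 -0.2423  0.0253] [ 0.6231 -0.245   0.0212]
jar1 243 [0.688 0.006 0.097] [0.733 0.051 0.112] [0.7108 0.0287 0.1047] [0.7107 0.0293 0.1057]
jar2 239 [0.625 0.009 0.096] [0.669 0.053 0.111] [0.6469 0.031  0.1034] [0.6459 0.0314 0.1057]
shk 114 [ 0.566 -0.043  0.08 ] [ 0.596 -0.014  0.093] [ 0.5809 -0.0283  0.0867] [ 0.5816 -0.0285  0.0865]
rest 216 [ 0.431 -0.153  0.03 ] [ 0.475 -0.085  0.055] [ 0.453  -0.1194  0.0426] [ 0.454  -0.115   0.0468]
grid 4341 [0.533 0.114 0.015] [0.745 0.38  0.034] [0.639  0.247  0.0245] [0.6279 0.2297 0.0242]
gridrim 1525 [0.555 0.131 0.031] [0.745 0.366 0.045] [0.6499 0.2483 0.038 ] [0.6555 0.2727 0.0372]
```

View pics/c1.png

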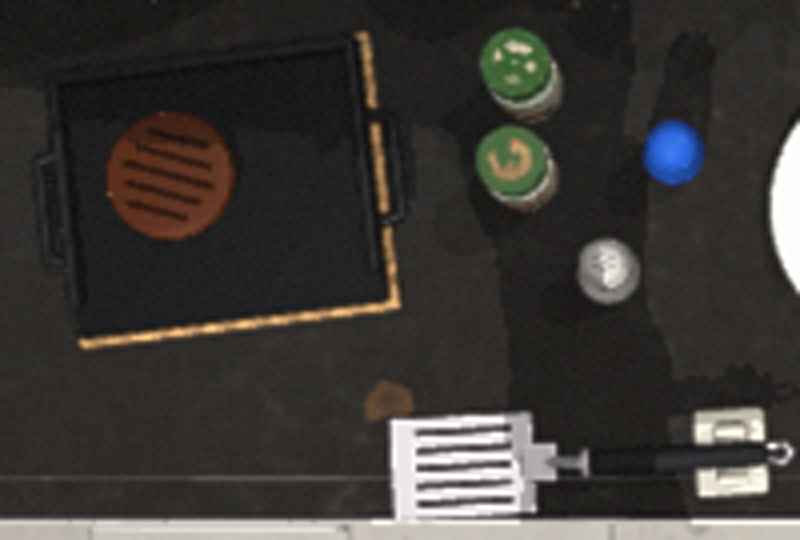

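The crop confirms my choices: slotted blade at about (248–284, 228–255) in full-image pixels, striped brown patty on the griddle, grey-capped shaker distinct from the blue one. The griddle is yawed by about 7°. Next I fit the poses.

Run:
```python
from h import *
P=cloud('top')
px=lambda u,v,z: atz('top',150+u/4-.375,125+v/4-.375,z)
print('blade FL,FR,HL,HR'); B=[px(*c,.002)[:2] for c in [(391,420),(397,520),(532,412),(537,512)]]
print(np.round(B,4),np.mean(B,0).round(4))
H=[px(u,v,.05)[:2] for u,v in [(590,461),(768,453)]]; print('handle',np.round(H,4),'yaw',np.degrees(np.arctan2(*(H[0]-H[1])[::-1])))
# handle from cloud
m=(P[...,2]>.04)&(P[...,2]<.06); M=np.zeros_like(m); M[230:248,298:322]=m[230:248,298:322]; q=P[M]
print(len(q),np.median(q,0)); l=cv2.fitLine(q[:,:2].astype(np.float32),cv2.DIST_HUBER,0,.01,.01).ravel(); print(l,np.degrees(np.arctan2(l[1],l[0])))
# griddle corners
for nm,c,z in [('front L',(80,338),.02),('front R',(392,302),.02),('backL',(50,72),.036),('backR',(355,40),.036)]: print(nm,px(*c,z).round(4))
# rim points
m=(P[...,2]>.0315)&(P[...,2]<.041)
ok=m.copy(); ok[:130]=0;ok[215:]=0;ok[:,:150]=0;ok[:,262:]=0
q=P[ok]; q=q[np.hypot(q[:,0]-.6455,q[:,1]-.275)>.06]
for yaw in np.radians([5,6,6.5,7,7.5,8,9]):
    x=q[:,0]*np.cos(yaw)+q[:,1]*np.sin(yaw); y=-q[:,0]*np.sin(yaw)+q[:,1]*np.cos(yaw)
    h,e=np.histogram(x,bins=np.arange(.4,.95,.004)); k=h.argmax(); hy,ey=np.histogram(y,bins=np.arange(0,.4,.004)); ks=np.sort(hy.argsort()[-5:])
    print(np.degrees(yaw),h[k],e[k],hy[ks],ey[ks])
```

```text
blade FL,FR,HL,HR
[[0.4746 0.1266]
 [0.4041 0.1216]
 [0.4804 0.0264]
 [0.4099 0.0224]] [0.4423 0.0742]
handle [[ 0.4488 -0.0179]
 [ 0.4544 -0.1384]] yaw 92.6600349104228
161 [ 0.4510285  -0.05269578  0.0491546 ]
[ 0.06225356 -0.99806035  0.44987494 -0.05145252] -86.430824
front L [0.5323 0.3427 0.02  ]
front R [0.5578 0.1234 0.02  ]
backL [0.7178 0.3616 0.036 ]
backR [0.7401 0.1482 0.036 ]
5.0 114 0.7440000000000003 [63 87 60 84 57] [0.08  0.084 0.288 0.292 0.296]
6.000000000000001 117 0.7480000000000003 [74 82 52 88 67] [0.068 0.072 0.276 0.28  0.284]
6.5 110 0.7480000000000003 [89 72 89 80 36] [0.064 0.068 0.272 0.276 0.28 ]
7.0 119 0.7480000000000003 [70 83 52 94 65] [0.056 0.06  0.064 0.268 0.272]
7.499999999999999 113 0.7520000000000003 [88 78 76 86 43] [0.052 0.056 0.26  0.264 0.268]
8.0 111 0.7560000000000003 [67 80 58 90 70] [0.044 0.048 0.052 0.256 0.26 ]
9.0 113 0.7560000000000003 [53 84 62 88 64] [0.032 0.036 0.04  0.244 0.248]
```

>>> step_arm(
  targets=[
    [2.45, -3.1, 0, 0, 0, -6.8, 1],
    [2.45, -3.1, 0, 0, 0, -6.8, 1],
    [2.45, -3.1, 0, 0, 0, -6.8, 1],
    [2.45, -3.1, 0, 0, 0, -6.8, 1],
    [2.45, -3.1, 0, 0, 0, -6.8, 1],
  ],
)

```text
time: 0.52
position: [0.3288, 0.4598, 0.2221]
tool_rot: [-1.396, -2.814, 0.001]
ft_force: [0.9, 0.3, 0.1]
grip_width: 1.0
grip_force: 0.0
```

>>> step_arm(
  targets=[
    [2.45, -3.1, 0, 0, 0, -6.8, 1],
    [2.45, -3.1, 0, 0, 0, -6.8, 1],
    [2.45, -3.1, 0, 0, 0, -6.8, 1],
    [2.45, -3.1, 0, 0, 0, -6.8, 1],
    [2.45, -3.1, 0, 0, 0, -6.8, 1],
  ],
)

```text
time: 0.93
position: [0.4512, 0.3048, 0.2224]
tool_rot: [-2.158, -2.283, 0.0]
ft_force: [0.5, 0.7, -1.0]
grip_width: 1.001
grip_force: 0.0
```

>>> step_arm(
  targets=[
    [0, -3.7, 0, 0, 0, 0, 1],
    [0, -3.7, 0, 0, 0, 0, 1],
    [0, -3.7, 0, 0, 0, 0, 1],
    [0, -3.7, 0, 0, 0, 0, 1],
    [0, -3.7, 0, 0, 0, 0, 1],
  ],
)

```text
time: 1.35
position: [0.4501, 0.1197, 0.2222]
tool_rot: [-2.151, -2.289, 0.001]
ft_force: [1.2, 0.2, -0.7]
grip_width: 1.005
grip_force: 0.0
```

>>> step_arm(
  targets=[
    [0, -3.7, -1, 0, 0, 0, 1],
    [0, -3.7, -1, 0, 0, 0, 1],
    [0, -3.7, -1, 0, 0, 0, 1],
    [0, -3.7, -1, 0, 0, 0, 1],
    [0, -3.7, -1, 0, 0, 0, 1],
  ],
)

```text
time: 1.77
position: [0.45, -0.065, 0.172]
tool_rot: [-2.151, -2.29, -0.001]
ft_force: [0.7, -0.1, -0.2]
grip_width: 1.0
grip_force: 0.0
```

>>> step_arm(
  targets=[
    [0, 0, 0, 0, 0, 0, 1],
    [0, 0, 0, 0, 0, 0, 1],
    [0, 0, 0, 0, 0, 0, 1],
    [0, 0, 0, 0, 0, 0, 1],
    [0, 0, 0, 0, 0, 0, 1],
  ],
)

```text
time: 2.18
position: [0.4509, -0.0618, 0.1728]
tool_rot: [2.148, 2.292, 0.0]
ft_force: [0.1, 0.2, 0.1]
grip_width: 0.999
grip_force: 0.0
```

Run:
```python
from h import *
im,d=grab('wrist'); z=np.load('wrist.npz'); print(z['p'],R.from_rotvec(z['r']).as_matrix().round(3))
cv2.imwrite('pics/w1.png',im[...,::-1])
```

```text
[ 0.45089866 -0.06182611  0.17277575] [[-0.065  0.998  0.   ]
 [ 0.998  0.065  0.   ]
 [ 0.     0.    -1.   ]]
```

View pics/w1.png

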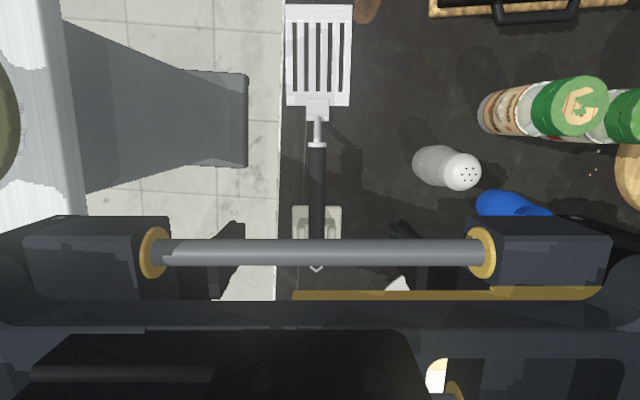

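The wrist view shows the turner: blade corners near (287,5), (351,5), (288,105) and (352,106), handle from (318,145) to (316,235) in the rest. I cross-check its pose.

Run:
```python
from h import *
B=[atz('wrist',u,v,.002)[:2] for u,v in [(285.5,4.5),(352,5),(287,106),(351,106)]]; print(np.round(B,4),np.mean(B,0))
H=[atz('wrist',u,v,.05)[:2] for u,v in [(317.5,145),(317,235)]]; print(np.round(H,4),np.degrees(np.arctan2(*(H[0]-H[1])[::-1])))
P=cloud('wrist');print(P[160,317],P[200,317],P[50,318],P[50,375])
print([ctrl.get_state()['position'].round(4) for _ in range(2)])
```

```text
[[0.4074 0.1236]
 [0.4757 0.1275]
 [0.4127 0.0241]
 [0.4838 0.0286]] [0.44489011 0.07596823]
[[ 0.449  -0.0135]
 [ 0.4545 -0.1075]] 93.33056405825111
[ 0.44947638 -0.02826952  0.04962932] [ 0.45207505 -0.06923826  0.05000667] [ 4.43458613e-01  8.35860566e-02 -9.62349951e-05] [ 0.50452393  0.08762181 -0.00071698]
[array([ 0.4509, -0.062 ,  0.1728]), array([ 0.4509, -0.062 ,  0.1728])]
```

>>> step_arm(
  targets=[
    [0.1, -0.3, -3, 0, 0, 0, 1],
    [0, 0, -3, 0, 0, 0, 1],
    [0, 0, -3, 0, 0, 0, 1],
    [0, 0, -3, 0, 0, 0, 1],
    [0, 0, -2.9, 0, 0, 0, 1],
  ],
)

```text
time: 2.65
position: [0.4518, -0.0653, 0.0224]
tool_rot: [2.149, 2.291, 0.001]
ft_force: [0.3, 0.8, 0.1]
grip_width: 1.0
grip_force: 0.0
```

>>> step_arm(
  targets=[
    [0, 0, 0, 0, 0, 0, 0.6],
    [0, 0, 0, 0, 0, 0, 0.4],
    [0, 0, 0, 0, 0, 0, 0.3],
    [0, 0, 0, 0, 0, 0, 0.1],
    [0, 0, 0, 0, 0, 0, 0],
  ],
  force=60,
)

```text
time: 3.07
position: [0.4533, -0.0661, 0.0254]
tool_rot: [2.149, 2.288, 0.005]
ft_force: [-0.1, 0.6, -0.5]
grip_width: 0.708
grip_force: 0.0
```

>>> step_arm(
  targets=[
    [0, 0, 0, 0, 0, 0, 0],
    [0, 0, 0, 0, 0, 0, 0],
    [0, 0, 0, 0, 0, 0, 0],
    [0, 0, 0, 0, 0, 0, 0],
    [0, 0, 0, 0, 0, 0, 0],
  ],
  force=60,
)

```text
time: 3.48
position: [0.4516, -0.0664, 0.0237]
tool_rot: [2.151, 2.289, 0.0]
ft_force: [0.0, 0.5, 0.4]
grip_width: 0.321
grip_force: 0.0
```

>>> step_arm(
  targets=[
    [0, 0, 0, 0, 0, 0, 0],
    [0, 0, 0, 0, 0, 0, 0],
    [0, 0, 0, 0, 0, 0, 0],
    [0, 0, 0, 0, 0, 0, 0],
    [0, 0, 0, 0, 0, 0, 0],
  ],
)

```text
time: 3.9
position: [0.4515, -0.0664, 0.0235]
tool_rot: [-2.151, -2.289, 0.0]
ft_force: [0.1, -0.3, 0.2]
grip_width: 0.2
grip_force: 60.0
```

>>> step_arm(
  targets=[
    [0, 0, 1.5, 0, 0, 0, 0],
    [0, 0, 3, 0, 0, 0, 0],
    [0, 0, 3.2, 0, 0, 0, 0],
    [0, 0, 3.2, 0, 0, 0, 0],
    [0, 0, 3.1, 0, 0, 0, 0],
  ],
)

```text
time: 4.32
position: [0.4511, -0.0666, 0.1648]
tool_rot: [-2.152, -2.289, 0.001]
ft_force: [-0.1, 1.0, -2.2]
grip_width: 0.2
grip_force: 60.0
```

>>> step_arm(
  targets=[
    [0, 1.2, 0, 0, 0, -3.4, 0],
    [0, 2.4, 0, 0, 0, -5.8, 0],
    [0, 2.4, 0, 0, 0, -5.8, 0],
    [0, 2.4, 0, 0, 0, -5.8, 0],
    [0, 2.4, 0, 0, 0, -5.8, 0],
  ],
)

```text
time: 4.73
position: [0.451, 0.0425, 0.1633]
tool_rot: [-2.625, -1.726, 0.001]
ft_force: [0.4, -0.0, -1.3]
grip_width: 0.199
grip_force: 60.0
```

>>> step_arm(
  targets=[
    [0, 2.4, 0, 0, 0, -5.8, 0],
    [0, 2.4, 0, 0, 0, -5.8, 0],
    [0, 2.4, 0, 0, 0, -5.8, 0],
    [-0.7, 2.4, 0, 0, 0, -5.8, 0],
    [-1, 2.4, 0, 0, 0, -5.8, 0],
  ],
)

```text
time: 5.15
position: [0.4343, 0.1624, 0.163]
tool_rot: [2.973, 1.013, -0.002]
ft_force: [0.4, 1.6, -1.6]
grip_width: 0.2
grip_force: 60.0
```

>>> step_arm(
  targets=[
    [-1, 2.4, 0, 0, 0, -5.8, 0],
    [-1, 2.4, 0, 0, 0, -5.8, 0],
    [-1, 2.4, 0, 0, 0, -5.8, 0],
    [-1, 1.1, 0, 0, 0, -5.8, 0],
    [-1, 0, 0, 0, 0, -2.2, 0],
  ],
)

```text
time: 5.57
position: [0.383, 0.2474, 0.163]
tool_rot: [3.123, 0.343, -0.002]
ft_force: [0.5, -0.3, -0.6]
grip_width: 0.202
grip_force: 60.0
```

>>> step_arm(
  targets=[
    [0, 0, 0, 0, 0, 0, 0],
    [0, 0, 0, 0, 0, 0, 0],
    [0, 0, 0, 0, 0, 0, 0],
    [0, 0, 0, 0, 0, 0, 0],
    [0, 0, 0, 0, 0, 0, 0],
  ],
)

```text
time: 5.98
position: [0.3852, 0.2441, 0.1636]
tool_rot: [3.123, 0.342, 0.0]
ft_force: [-0.4, 0.5, -1.7]
grip_width: 0.193
grip_force: 60.0
```

Run:
```python
from h import *
im,d=grab('wrist'); z=np.load('wrist.npz'); print(z['p'],R.from_rotvec(z['r']).as_matrix().round(3),ctrl.get_state()['joint_positions'].round(2))
cv2.imwrite('pics/w2.png',im[...,::-1]); grab('top')
```

```text
[0.38524053 0.24409856 0.16357404] [[ 0.976  0.216  0.   ]
 [ 0.216 -0.976 -0.   ]
 [ 0.     0.    -1.   ]] [-0.86 -0.06  0.23  2.    0.01  1.2  -1.99]
```

View pics/w2.png

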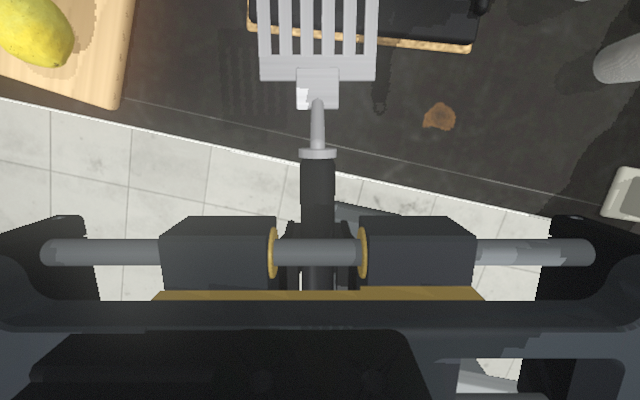

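The blade now points to the griddle's front; heel at (260–375, 75), griddle front edge at (248,32)–(470,48). I still have about 6° to turn. I check the blade's level from the depth.

```bash
cat > blade.py <<'E'
from h import *
def blade():
    P=cloud('wrist'); z=np.load('wrist.npz'); Rt=R.from_rotvec(z['r']).as_matrix(); Q=(P-z['p'])@Rt
    m=np.zeros(P.shape[:2],bool); m[2:78,255:380]=1; m&=(Q[...,2]>.005)&(Q[...,2]<.045)&(abs(Q[...,1])<.037)
    q=Q[m]; A=np.c_[q[:,0],q[:,1],np.ones(len(q))]; c=np.linalg.lstsq(A,q[:,2],rcond=None)[0]
    r=q[:,2]-A@c; k=abs(r)<.003; c=np.linalg.lstsq(A[k],q[k,2],rcond=None)[0]
    print(k.sum(),'xrange',q[k,0].min(),q[k,0].max(),'y',q[k,1].min(),q[k,1].max(),'coef',c.round(4),'z at x=.14:',c[0]*.14+c[2])
if __name__=='__main__': blade()
E
python3 blade.py
```

```text
6842 xrange 0.09480197734945196 0.13592276933949077 y -0.035578322912122304 0.0349671212887441 coef [0.0219 0.0006 0.0207] z at x=.14: 0.023777201339044828
```

>>> step_arm(
  targets=[
    [0, 0, -2, 0, 0, -3, 0],
    [0, 0, -3, 0, 0, -3, 0],
    [0, 0.1, -3, 0, 0, 0, 0],
    [0, 0, -2, 0, 0, 0, 0],
    [0, 0, 0, 0, 0, 0, 0],
  ],
)

```text
time: 6.5
position: [0.3817, 0.2432, 0.0595]
tool_rot: [3.131, 0.179, -0.011]
ft_force: [-0.9, -0.3, -1.7]
grip_width: 0.199
grip_force: 60.0
```

>>> step_arm(
  targets=[
    [0, 0, 0, 0, 0, 0, 0],
    [0, 0, 0, 0, 0, 0, 0],
    [0, 0, 0, 0, 0, 0, 0],
    [0, 0, 0, 0, 0, 0, 0],
    [0, 0, 0, 0, 0, 0, 0],
  ],
)

```text
time: 6.92
position: [0.3854, 0.2463, 0.0648]
tool_rot: [-3.135, -0.18, -0.003]
ft_force: [-0.8, -0.2, -1.2]
grip_width: 0.204
grip_force: 60.0
```

Run:
```python
from h import *
im,d=grab('wrist'); z=np.load('wrist.npz'); print(z['p'],R.from_rotvec(z['r']).as_matrix().round(3),ctrl.get_state()['ft_force'])
import blade; blade.blade()
s,_=grab('side'); cv2.imwrite('pics/s2.png',np.hstack([cv2.resize(s[100:240,190:330],(400,400),interpolation=cv2.INTER_CUBIC),cv2.resize(im[0:200,220:420],(400,400))])[...,::-1])
```

```text
[0.38538876 0.24625    0.06482593] [[ 0.993  0.114  0.002]
 [ 0.114 -0.993  0.002]
 [ 0.002 -0.001 -1.   ]] [ 0.39242288  0.3866642  -1.98945204]
6837 xrange 0.09471198883117525 0.13597344591926488 y -0.035416710325886974 0.034816015050599884 coef [ 0.022  -0.0002  0.0207] z at x=.14: 0.023776718779586502
```

View pics/s2.png

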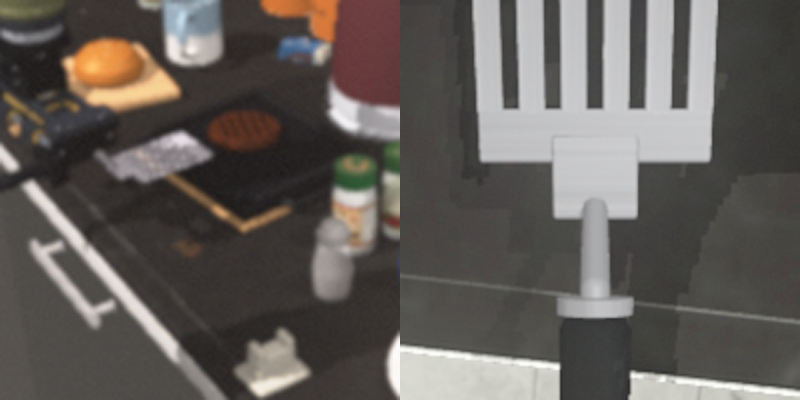

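The side crop shows the blade just over the griddle's front edge, in line with the patty, and nearly level (about 1° nose-down). I lower it to contact in small steps.

>>> step_arm(
  targets=[
    [0, 0, -0.6, 0, 0, 0, 0],
    [0, 0, -0.4, 0, 0, 0, 0],
    [0, 0, 0, 0, 0, 0, 0],
    [0, 0, 0, 0, 0, 0, 0],
    [0, 0, 0, 0, 0, 0, 0],
  ],
)

```text
time: 7.43
position: [0.3845, 0.2456, 0.0534]
tool_rot: [3.136, 0.18, -0.001]
ft_force: [0.1, 0.2, -1.8]
grip_width: 0.2
grip_force: 60.0
```

>>> step_arm(
  targets=[
    [0, 0, -0.15, 0, 0, 0, 0],
    [0, 0, 0, 0, 0, 0, 0],
    [0, 0, 0, 0, 0, 0, 0],
    [0, 0, 0, 0, 0, 0, 0],
    [0, 0, 0, 0, 0, 0, 0],
  ],
)

```text
time: 7.85
position: [0.3847, 0.2457, 0.0521]
tool_rot: [3.136, 0.18, 0.0]
ft_force: [-0.8, -0.5, -0.6]
grip_width: 0.202
grip_force: 60.0
```

>>> step_arm(
  targets=[
    [0, 0, -0.15, 0, 0, 0, 0],
    [0, 0, 0, 0, 0, 0, 0],
    [0, 0, 0, 0, 0, 0, 0],
    [0, 0, 0, 0, 0, 0, 0],
    [0, 0, 0, 0, 0, 0, 0],
  ],
)

```text
time: 8.27
position: [0.3846, 0.2457, 0.0506]
tool_rot: [3.136, 0.18, 0.0]
ft_force: [0.6, -0.2, -1.6]
grip_width: 0.2
grip_force: 60.0
```

>>> step_arm(
  targets=[
    [0, 0, -0.15, 0, 0, 0, 0],
    [0, 0, 0, 0, 0, 0, 0],
    [0, 0, 0, 0, 0, 0, 0],
    [0, 0, 0, 0, 0, 0, 0],
    [0, 0, 0, 0, 0, 0, 0],
  ],
)

```text
time: 8.68
position: [0.3846, 0.2457, 0.0491]
tool_rot: [3.136, 0.18, -0.0]
ft_force: [0.1, -0.0, -1.6]
grip_width: 0.202
grip_force: 60.0
```

>>> step_arm(
  targets=[
    [0, 0, -0.1, 0, 0, 0, 0],
    [0, 0, 0, 0, 0, 0, 0],
    [0, 0, 0, 0, 0, 0, 0],
    [0, 0, 0, 0, 0, 0, 0],
    [0, 0, 0, 0, 0, 0, 0],
  ],
)

```text
time: 9.1
position: [0.3847, 0.2457, 0.0482]
tool_rot: [-3.136, -0.18, -0.0]
ft_force: [-0.3, 0.1, -1.1]
grip_width: 0.199
grip_force: 60.0
```

>>> step_arm(
  targets=[
    [0, 0, -0.1, 0, 0, 0, 0],
    [0, 0, 0, 0, 0, 0, 0],
    [0, 0, 0, 0, 0, 0, 0],
    [0, 0, 0, 0, 0, 0, 0],
    [0, 0, 0, 0, 0, 0, 0],
  ],
)

```text
time: 9.52
position: [0.3847, 0.2457, 0.0471]
tool_rot: [-3.136, -0.18, -0.0]
ft_force: [0.2, -0.8, -0.8]
grip_width: 0.198
grip_force: 60.0
```

>>> step_arm(
  targets=[
    [0, 0, -0.1, 0, 0, 0, 0],
    [0, 0, 0, 0, 0, 0, 0],
    [0, 0, 0, 0, 0, 0, 0],
    [0, 0, 0, 0, 0, 0, 0],
    [0, 0, 0, 0, 0, 0, 0],
  ],
)

```text
time: 9.93
position: [0.3846, 0.2457, 0.0461]
tool_rot: [3.136, 0.18, -0.0]
ft_force: [-1.1, 0.3, 0.9]
grip_width: 0.195
grip_force: 60.0
```

>>> step_arm(
  targets=[
    [0, 0, 0.25, -0.11, 1, 0, 0],
    [0, 0, 0, 0, 0, 0, 0],
    [0, 0, 0, 0, 0, 0, 0],
    [0, 0, 0, 0, 0, 0, 0],
    [0, 0, 0, 0, 0, 0, 0],
  ],
)

```text
time: 10.35
position: [0.3852, 0.2457, 0.0487]
tool_rot: [3.136, 0.18, -0.026]
ft_force: [1.2, 0.4, 0.4]
grip_width: 0.203
grip_force: 60.0
```

>>> step_arm(
  targets=[
    [0.4, 0.046, 0, 0, 0, 0, 0],
    [0.6, 0.068, 0, 0, 0, 0, 0],
    [0.6, 0.068, 0, 0, 0, 0, 0],
    [0.6, 0.068, 0, 0, 0, 0, 0],
    [0.6, 0.068, 0, 0, 0, 0, 0],
  ],
)

```text
time: 10.77
position: [0.4133, 0.2488, 0.0485]
tool_rot: [3.135, 0.18, -0.028]
ft_force: [-1.9, -0.1, 0.7]
grip_width: 0.199
grip_force: 60.0
```

>>> step_arm(
  targets=[
    [0.6, 0.068, 0, 0, 0, 0, 0],
    [0.6, 0.068, 0, 0, 0, 0, 0],
    [0.6, 0.068, 0, 0, 0, 0, 0],
    [0.6, 0.068, 0, 0, 0, 0, 0],
    [0.6, 0.068, 0, 0, 0, 0, 0],
  ],
)

```text
time: 11.18
position: [0.4431, 0.2522, 0.0485]
tool_rot: [3.135, 0.18, -0.028]
ft_force: [-3.2, -0.4, 1.9]
grip_width: 0.197
grip_force: 60.0
```

Run:
```python
from h import *
s,_=grab('side'); im,d=grab('top'); cv2.imwrite('pics/s3.png',np.hstack([cv2.resize(s[100:240,190:330],(400,400),interpolation=cv2.INTER_CUBIC),cv2.resize(im[125:225,150:250],(400,400),interpolation=cv2.INTER_CUBIC)])[...,::-1])
s=ctrl.get_state();print(s['position'],s['ft_force'],R.from_rotvec(s['tool_rot']).as_matrix().round(3))
```

```text
[0.44448724 0.25234901 0.04879135] [ 1.73921223  0.16573647 -1.15931515] [[ 0.993  0.114 -0.015]
 [ 0.114 -0.994 -0.002]
 [-0.015 -0.    -1.   ]]
```

View pics/s3.png

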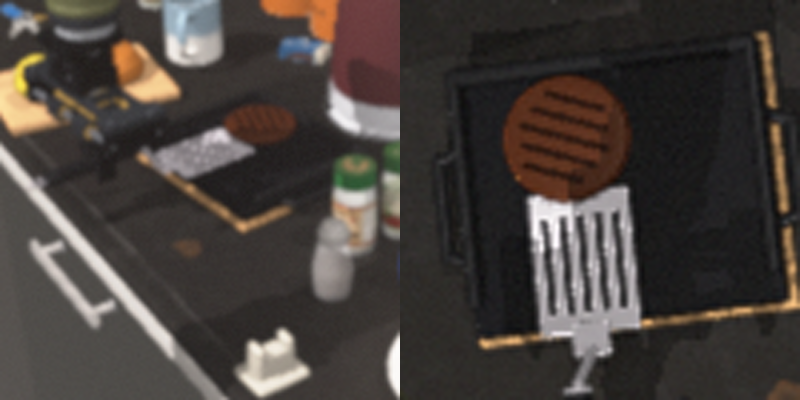

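The top crop shows the patty at (567,137) about to meet the back rim, with the blade's front edge at (530–627, 193). After parallax correction it is centred. I push on.

>>> step_arm(
  targets=[
    [0.6, 0.068, 0, 0, 0, 0, 0],
    [0.6, 0.068, 0, 0, 0, 0, 0],
    [0.6, 0.068, 0, 0, 0, 0, 0],
    [0.6, 0.068, 0, 0, 0, 0, 0],
    [0.6, 0.068, 0, 0, 0, 0, 0],
  ],
)

```text
time: 11.7
position: [0.473, 0.2557, 0.0485]
tool_rot: [3.135, 0.18, -0.028]
ft_force: [-2.5, -0.7, 1.4]
grip_width: 0.2
grip_force: 60.0
```

>>> step_arm(
  targets=[
    [0.6, 0.068, 0, 0, 0, 0, 0],
    [0.6, 0.068, 0, 0, 0, 0, 0],
    [0.6, 0.068, 0, 0, 0, 0, 0],
    [0.6, 0.068, 0, 0, 0, 0, 0],
    [0.5, 0.057, 0, 0, 0, 0, 0],
  ],
)

```text
time: 12.12
position: [0.502, 0.2589, 0.0484]
tool_rot: [3.135, 0.18, -0.028]
ft_force: [-2.2, 0.2, 1.0]
grip_width: 0.199
grip_force: 60.0
```

Run:
```python
from h import *
s,_=grab('side'); im,d=grab('top'); cv2.imwrite('pics/s4.png',np.hstack([cv2.resize(s[100:240,190:330],(400,400),interpolation=cv2.INTER_CUBIC),cv2.resize(im[125:225,150:250],(400,400),interpolation=cv2.INTER_CUBIC)])[...,::-1])
s=ctrl.get_state();print(s['position'],s['ft_force'],R.from_rotvec(s['tool_rot']).as_matrix().round(3))
P=cloud('top'); q=P[140:185,170:215].reshape(-1,3); q=q[(q[:,2]>.034)&(q[:,2]<.06)&(np.hypot(q[:,0]-.672,q[:,1]-.278)<.06)]; print(len(q),q.min(0),q.max(0),np.median(q,0))
```

```text
[0.50329078 0.25899459 0.04871017] [-0.15806874  0.36333804  0.86052839] [[ 0.993  0.114 -0.015]
 [ 0.114 -0.993 -0.002]
 [-0.015 -0.    -1.   ]]
866 [0.62948403 0.2343455  0.03406843] [0.72550036 0.32143727 0.04773265] [0.67408189 0.27781912 0.04104908]
```

View pics/s4.png

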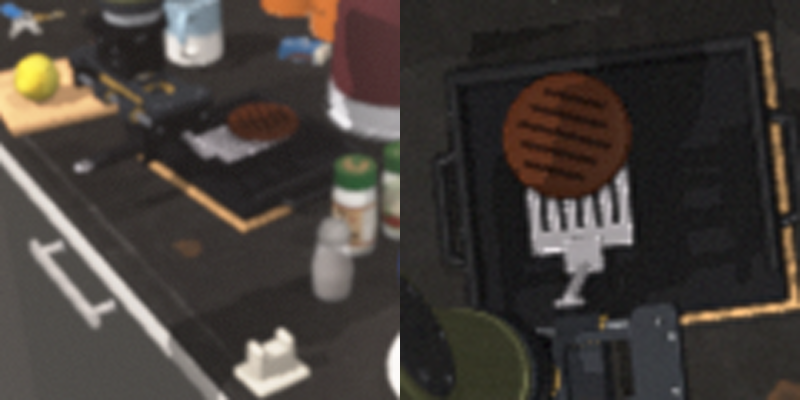

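The blade is mostly under the patty: heel at (530–632, 245), patty at (567,135) against the back rim. I need about 2.2 cm more, then level out and lift gently.

>>> step_arm(
  targets=[
    [0.6, 0.068, 0, 0, 0, 0, 0],
    [0.6, 0.068, 0, 0, 0, 0, 0],
    [0.6, 0.068, 0, 0, 0, 0, 0],
    [0.4, 0.045, 0, 0, 0, 0, 0],
    [0, 0, 0, 0, 0, 0, 0],
  ],
)

```text
time: 12.63
position: [0.525, 0.2614, 0.0486]
tool_rot: [3.135, 0.179, -0.025]
ft_force: [-1.6, 0.4, 0.1]
grip_width: 0.2
grip_force: 60.0
```

>>> step_arm(
  targets=[
    [0, 0, 0.1, 0.06, -0.5, 0, 0],
    [0, 0, 0.1, 0.06, -0.5, 0, 0],
    [0, 0, 0.1, 0.06, -0.5, 0, 0],
    [0, 0, 0.2, 0.06, -0.5, 0, 0],
    [0, 0, 0.2, 0, 0, 0, 0],
  ],
)

```text
time: 13.05
position: [0.5227, 0.2612, 0.0554]
tool_rot: [-3.135, -0.18, -0.027]
ft_force: [-0.4, 0.5, -2.4]
grip_width: 0.196
grip_force: 60.0
```

>>> step_arm(
  targets=[
    [0, 0, 0.4, 0, 0, 0, 0],
    [0, 0, 0.6, 0, 0, 0, 0],
    [0, 0, 0.8, 0, 0, 0, 0],
    [0, 0, 0.6, 0, 0, 0, 0],
    [0, 0, 0.3, 0, 0, 0, 0],
  ],
)

```text
time: 13.47
position: [0.5245, 0.2618, 0.0843]
tool_rot: [-3.134, -0.18, -0.031]
ft_force: [0.4, -0.3, -2.2]
grip_width: 0.201
grip_force: 60.0
```

>>> step_arm(
  targets=[
    [0, 0, 0, 0, 0, 0, 0],
    [0, 0, 0, 0, 0, 0, 0],
    [0, 0, 0, 0, 0, 0, 0],
    [0, 0, 0, 0, 0, 0, 0],
    [0, 0, 0, 0, 0, 0, 0],
  ],
)

```text
time: 13.88
position: [0.5233, 0.2612, 0.0821]
tool_rot: [-3.136, -0.18, -0.026]
ft_force: [-0.8, 0.0, -3.5]
grip_width: 0.2
grip_force: 60.0
```

Run:
```python
from h import *
w,_=grab('wrist'); s,_=grab('side'); im,d=grab('top'); cv2.imwrite('pics/s5.png',np.hstack([cv2.resize(s[90:230,190:330],(400,400),interpolation=cv2.INTER_CUBIC),cv2.resize(w[0:200,220:420],(400,400))])[...,::-1])
s=ctrl.get_state();print(s['position'],s['ft_force'],R.from_rotvec(s['tool_rot']).as_matrix().round(3))
P=cloud('top'); q=P[130:185,170:215].reshape(-1,3); q=q[(q[:,2]>.055)&(q[:,2]<.1)&(np.hypot(q[:,0]-.675,q[:,1]-.278)<.06)]; print(len(q),q.min(0),q.max(0),np.median(q,0))
import blade; blade.blade()
```

```text
[0.52348752 0.26132797 0.08234796] [ 0.68779697  0.65667297 -2.29753767] [[ 0.993  0.114  0.017]
 [ 0.114 -0.993  0.002]
 [ 0.017  0.    -1.   ]]
1012 [0.61569413 0.232057   0.05545935] [0.71673001 0.32245627 0.08389419] [0.66610731 0.27496088 0.07523244]
4585 xrange 0.09501605253106254 0.12977173548043877 y -0.03542636809437611 0.03479746660663944 coef [-0.5418  0.0006  0.0765] z at x=.14: 0.0006107295518799766
```

View pics/s5.png

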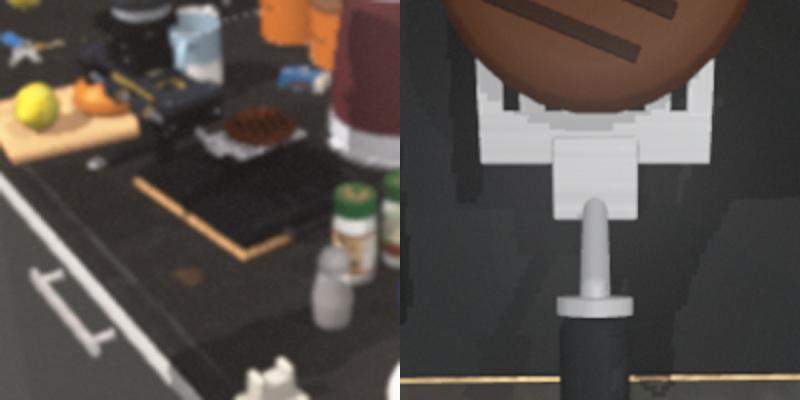

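The patty is up on the blade, with its rear edge just ahead of the heel and clear of the fingers. I lift it higher and then carry it across.

>>> step_arm(
  targets=[
    [0, 0, 0.3, 0, 0, 0, 0],
    [0, 0, 0.7, 0, 0, 0, 0],
    [0, 0, 1.1, 0, 0, 0, 0],
    [0, 0, 1.5, 0, 0, 0, 0],
    [0, 0, 1.5, 0, 0, 0, 0],
  ],
)

```text
time: 14.45
position: [0.5238, 0.2614, 0.1351]
tool_rot: [-3.135, -0.179, -0.028]
ft_force: [0.3, 0.8, -3.6]
grip_width: 0.202
grip_force: 60.0
```

>>> step_arm(
  targets=[
    [0, 0, 1.5, 0, 0, 0, 0],
    [0, 0, 1.5, 0, 0, 0, 0],
    [0, 0, 1.1, 0, 0, 0, 0],
    [0, 0, 0.7, 0, 0, 0, 0],
    [0, 0, 0.3, 0, 0, 0, 0],
  ],
)

```text
time: 14.87
position: [0.5244, 0.2618, 0.1865]
tool_rot: [-3.134, -0.18, -0.031]
ft_force: [0.6, 0.2, -3.0]
grip_width: 0.199
grip_force: 60.0
```

>>> step_arm(
  targets=[
    [0, -0.3, 0, 0, 0, 0, 0],
    [0, -0.6, 0, 0, 0, 0, 0],
    [0, -0.9, 0, 0, 0, 0, 0],
    [0, -1.2, 0, 0, 0, 0, 0],
    [0, -1.5, 0, 0, 0, 0, 0],
  ],
)

```text
time: 15.28
position: [0.5231, 0.2152, 0.1838]
tool_rot: [-3.136, -0.181, -0.025]
ft_force: [1.3, 0.4, -2.8]
grip_width: 0.203
grip_force: 60.0
```

>>> step_arm(
  targets=[
    [0, -1.8, 0, 0, 0, 0, 0],
    [-0.1, -2, 0, 0, 0, 0, 0],
    [-0.2, -2, 0, 0, 0, 0, 0],
    [-0.25, -2, 0, 0, 0, 0, 0],
    [-0.25, -2, 0, 0, 0, 0, 0],
  ],
)

```text
time: 15.7
position: [0.5151, 0.1153, 0.1843]
tool_rot: [-3.136, -0.177, -0.026]
ft_force: [0.0, -1.0, -2.3]
grip_width: 0.203
grip_force: 60.0
```

>>> step_arm(
  targets=[
    [-0.25, -2, 0, 0, 0, 0, 0],
    [-0.25, -2, 0, 0, 0, 0, 0],
    [-0.25, -2, 0, 0, 0, 0, 0],
    [-0.25, -2, 0, 0, 0, 0, 0],
    [-0.25, -2, 0, 0, 0, 0, 0],
  ],
)

```text
time: 16.12
position: [0.5022, 0.0155, 0.1843]
tool_rot: [-3.135, -0.177, -0.027]
ft_force: [-0.6, 0.0, -1.8]
grip_width: 0.197
grip_force: 60.0
```

>>> step_arm(
  targets=[
    [-0.25, -2, 0, 0, 0, 0, 0],
    [-0.25, -2, 0, 0, 0, 0, 0],
    [-0.25, -2, 0, 0, 0, 0, 0],
    [-0.25, -2, 0, 0, 0, 0, 0],
    [-0.25, -2, 0, 0, 0, 0, 0],
  ],
)

```text
time: 16.53
position: [0.4893, -0.0844, 0.1843]
tool_rot: [-3.135, -0.177, -0.027]
ft_force: [0.3, -0.3, -2.5]
grip_width: 0.201
grip_force: 60.0
```

>>> step_arm(
  targets=[
    [-0.25, -2, 0, 0, 0, 0, 0],
    [-0.25, -2, 0, 0, 0, 0, 0],
    [-0.25, -2, 0, 0, 0, 0, 0],
    [-0.25, -2, 0, 0, 0, 0, 0],
    [-0.2, -2, 0, 0, 0, 0, 0],
  ],
)

```text
time: 16.95
position: [0.4769, -0.1842, 0.1843]
tool_rot: [-3.135, -0.177, -0.027]
ft_force: [0.6, -0.7, -3.1]
grip_width: 0.198
grip_force: 60.0
```

>>> step_arm(
  targets=[
    [0, -1.8, 0, 0, 0, 0, 0],
    [0, -1.6, 0, 0, 0, 0, 0],
    [0, -1.4, 0, 0, 0, 0, 0],
    [0, -1.2, 0, 0, 0, 0, 0],
    [0, -1, 0, 0, 0, 0, 0],
  ],
)

```text
time: 17.37
position: [0.4768, -0.2544, 0.1844]
tool_rot: [-3.136, -0.175, -0.027]
ft_force: [-0.5, 0.0, -2.3]
grip_width: 0.198
grip_force: 60.0
```

>>> step_arm(
  targets=[
    [0, -0.5, 0, 0, 0, 0, 0],
    [0, -0.3, 0, 0, 0, 0, 0],
    [0, 0, 0, 0, 0, 0, 0],
    [0, 0, 0, 0, 0, 0, 0],
    [0, 0, 0, 0, 0, 0, 0],
  ],
)

```text
time: 17.78
position: [0.4786, -0.2589, 0.1845]
tool_rot: [-3.134, -0.181, -0.027]
ft_force: [-0.6, 0.4, -2.8]
grip_width: 0.198
grip_force: 60.0
```

Run:
```python
from h import *
grab('wrist'); S,_=grab('side'); im,d=grab('top')
s=ctrl.get_state();print(s['position'],s['ft_force'],R.from_rotvec(s['tool_rot']).as_matrix().round(3))
cv2.imwrite('pics/s6.png',np.hstack([cv2.resize(S[100:300,260:460],(400,400),interpolation=cv2.INTER_CUBIC),cv2.resize(im[125:245,310:430],(400,400),interpolation=cv2.INTER_CUBIC)])[...,::-1])
```

```text
[ 0.47877465 -0.25895655  0.18458537] [-0.01381605 -0.08759404 -2.33240242] [[ 0.993  0.115  0.018]
 [ 0.115 -0.993  0.002]
 [ 0.018 -0.    -1.   ]]
```

View pics/s6.png

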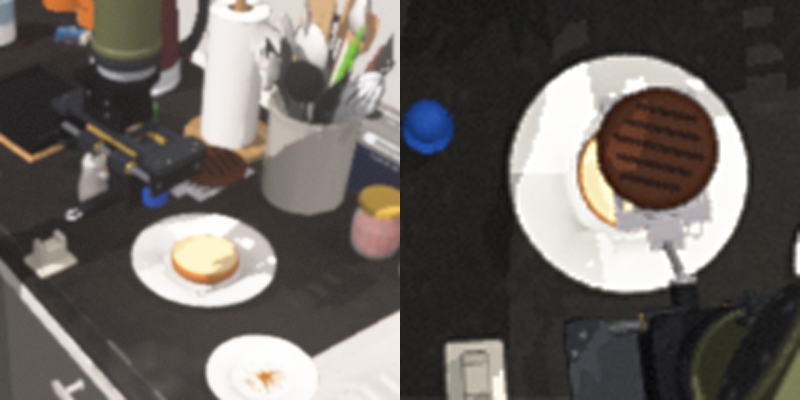

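The side and top crops show the patty on the blade, well above the bun; the apparent offset in the top view is parallax. I fit both centres and the tilt.

```bash
cat > chk.py <<'E'
from h import *
P=cloud('top'); im,_,_,_=cam('top'); s=ctrl.get_state(); p=s['position']
f=cv2.cvtColor(cv2.imread('pics/top0.png'),cv2.COLOR_BGR2HSV)
def circ(h,box,z,hi,smin,vmin):
    u0,u1,v0,v1=box; m=((h[...,0]<hi)&(h[...,1]>smin)&(h[...,2]>vmin)).astype(np.uint8)[v0:v1,u0:u1]
    n,l,st,c=cv2.connectedComponentsWithStats(m); k=1+st[1:,4].argmax(); cs,_=cv2.findContours((l==k).astype(np.uint8),cv2.RETR_EXTERNAL,cv2.CHAIN_APPROX_NONE)
    q=cv2.convexHull(max(cs,key=len)).reshape(-1,2)+[u0,v0]; w=np.array([atz('top',u,v,z)[:2] for u,v in q])
    (cx,cy),r=cv2.minEnclosingCircle(w.astype(np.float32)); print('circle',round(cx,4),round(cy,4),'d',round(2*r,4),'bbox',((w.min(0)+w.max(0))/2).round(4)); 
print('bun',end=' '); circ(f,(350,410,150,205),.029,35,60,90)
zt=np.nanmedian(P[163:175,384:396,2]) ; print('patty top z',zt)
print('patty',end=' '); circ(cv2.cvtColor(im,cv2.COLOR_RGB2HSV),(355,415,140,195),zt-.003,22,90,30)
q=P[140:200,355:420].reshape(-1,3); q=q[abs(q[:,2]-zt)<.008]; A=np.c_[q[:,:2]-p[:2],np.ones(len(q))]; c=np.linalg.lstsq(A,q[:,2],rcond=None)[0]
print(len(q),'slope deg',np.degrees(c[:2]).round(2),'mid',((q.min(0)+q.max(0))/2).round(4)); print('tcp',p.round(4))
E
python3 chk.py
python3 - <<'E'
from h import *
P=cloud('wrist'); z=np.load('wrist.npz'); c=P[2:30,280:360].reshape(-1,3)
# patty top plane and blade heel strip in world
def pl(q):
    k=np.ones(len(q),bool)
    for _ in range(4):
        A=np.c_[q[:,:2]-q[:,:2].mean(0),np.ones(len(q))]; co=np.linalg.lstsq(A[k],q[k,2],rcond=None)[0]; k=abs(q[:,2]-A@co)<.0025
    return np.degrees(co[:2]).round(2),co[2].round(4),k.sum()
print('patty',pl(c)); h=P[60:78,262:375].reshape(-1,3); h=h[~np.isnan(h).any(1)]; print('heel',np.median(h,0)); print(pl(h))
E
```

```text
bun circle 0.6226 -0.2458 d 0.0957 bbox [ 0.6235 -0.2452]
patty top z 0.17912825604560417
patty circle 0.6183 -0.2331 d 0.1084 bbox [ 0.6196 -0.2331]
1081 slope deg [ 0.23 -0.11] mid [ 0.6127 -0.2417  0.1776]
tcp [ 0.4788 -0.259   0.1846]
 ** On entry to DLASCL parameter number  4 had an illegal value
 ** On entry to DLASCL parameter number  4 had an illegal valueTraceback (most recent call last):
  File "<stdin>", line 9, in <module>
  File "<stdin>", line 7, in pl
    x, resids, rank, s = _umath_linalg.lstsq(a, b, rcond,
                         ~~~~~~~~~~~~~~~~~~~^^^^^^^^^^^^^
                                             signature=signature)
                                             ^^^^^^^^^^^^^^^^^^^^
    raise LinAlgError("SVD did not converge in Linear Least Squares")
numpy.linalg.LinAlgError: SVD did not converge in Linear Least Squares
```

>>> step_arm(
  targets=[
    [0, 0, -0.3, 0, 0, 0, 0],
    [0, 0, -0.7, 0, 0, 0, 0],
    [0, 0, -1, 0, 0, 0, 0],
    [0, 0, -1.2, 0, 0, 0, 0],
    [0, 0, -1.2, 0, 0, 0, 0],
  ],
)

```text
time: 18.35
position: [0.4783, -0.2593, 0.139]
tool_rot: [-3.135, -0.18, -0.026]
ft_force: [-1.0, -0.7, -2.8]
grip_width: 0.201
grip_force: 60.0
```

>>> step_arm(
  targets=[
    [0, 0, -1.2, 0, 0, 0, 0],
    [0, 0, -1.2, 0, 0, 0, 0],
    [0, 0, -1, 0, 0, 0, 0],
    [0, 0, -0.8, 0, 0, 0, 0],
    [0, 0, -0.7, 0, 0, 0, 0],
  ],
)

```text
time: 18.77
position: [0.4783, -0.2595, 0.0904]
tool_rot: [-3.135, -0.18, -0.026]
ft_force: [0.2, -0.0, -2.3]
grip_width: 0.201
grip_force: 60.0
```

>>> step_arm(
  targets=[
    [0, 0, -0.6, 0, 0, 0, 0],
    [0, 0, -0.5, 0, 0, 0, 0],
    [0, 0, -0.4, 0, 0, 0, 0],
    [0, 0, -0.2, 0, 0, 0, 0],
    [0, 0, 0, 0, 0, 0, 0],
  ],
)

```text
time: 19.18
position: [0.4785, -0.2595, 0.0743]
tool_rot: [-3.135, -0.18, -0.027]
ft_force: [0.5, -0.0, -2.1]
grip_width: 0.199
grip_force: 60.0
```

>>> step_arm(
  targets=[
    [0, 0, 0, 0, 0, 0, 0],
    [0, 0, 0, 0, 0, 0, 0],
    [0, 0, 0, 0, 0, 0, 0],
    [0, 0, 0, 0, 0, 0, 0],
    [0, 0, 0, 0, 0, 0, 0],
  ],
)

```text
time: 19.6
position: [0.4788, -0.2596, 0.0748]
tool_rot: [-3.135, -0.18, -0.028]
ft_force: [0.4, 0.8, -2.9]
grip_width: 0.199
grip_force: 60.0
```

```bash
python3 - <<'E'
from h import *
S,_=grab('side'); im,d=grab('top')
s=ctrl.get_state();print(s['position'],s['ft_force'])
cv2.imwrite('pics/s7.png',np.hstack([cv2.resize(S[170:290,310:430],(400,400),interpolation=cv2.INTER_CUBIC),cv2.resize(im[125:245,310:430],(400,400),interpolation=cv2.INTER_CUBIC)])[...,::-1])
E
python3 chk.py
```

```text
[ 0.47869096 -0.25959588  0.07470654] [-0.338344    0.27886265 -3.37873779]
bun circle 0.6226 -0.2458 d 0.0957 bbox [ 0.6235 -0.2452]
patty top z 0.06836393510609495
patty circle 0.6226 -0.2405 d 0.0937 bbox [ 0.6265 -0.2398]
869 slope deg [0.03 0.18] mid [ 0.616  -0.2426  0.068 ]
tcp [ 0.4787 -0.2596  0.0747]
```

View pics/s7.png

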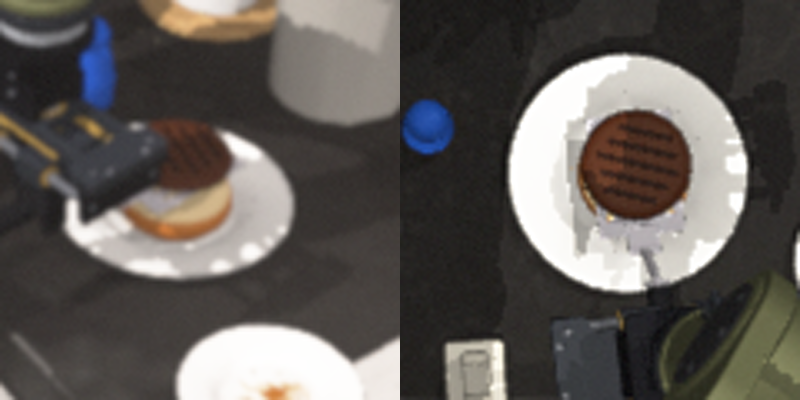

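Top view: patty disc centred at (380.3,174.2) in full-image pixels. I compare it with its target, and check the bun independently.

Run:
```python
from h import *
P=cloud('top'); im=cam('top')[0]
for n,z,(u0,u1,v0,v1) in [('now',.066,(350,410,145,205))]:
    r=im[v0:v1,u0:u1].astype(int); m=((r[...,0]>r[...,2]*1.35)&(r[...,0]<150)&(r[...,0]>25)).astype(np.uint8)
    m=cv2.morphologyEx(m,cv2.MORPH_OPEN,np.ones((9,9),np.uint8)); v,u=np.nonzero(m); print(u.min()+u0,u.max()+u0,v.min()+v0,v.max()+v0,(u.mean()+u0,v.mean()+v0)); print(atz('top',u.mean()+u0,v.mean()+v0,z))
print(atz('top',380.3,174.15,.066))
f=cv2.imread('pics/top0.png')[...,::-1].astype(int)[150:205,350:410]; m=((f[...,0]>f[...,2]*1.25)&(f[...,0]>90)).astype(np.uint8); m=cv2.morphologyEx(m,cv2.MORPH_OPEN,np.ones((5,5),np.uint8)); m=cv2.morphologyEx(m,cv2.MORPH_CLOSE,np.ones((5,5),np.uint8)); v,u=np.nonzero(m); print('bun',u.min()+350,u.max()+350,v.min()+150,v.max()+150,m.sum(),atz('top',u.mean()+350,v.mean()+150,.027))
# plate centre now vs. earlier
w=P[130:220,335:425].reshape(-1,3); w=w[(w[:,2]>.012)&(w[:,2]<.032)]; print('plate mid now',(w.min(0)+w.max(0))/2)
```

```text
364 396 159 189 (np.float64(380.15733015494635), np.float64(174.17163289630514))
[ 0.6259138  -0.24152037  0.066     ]
[ 0.62597209 -0.24190359  0.066     ]Traceback (most recent call last):
  File "<stdin>", line 7, in <module>
    return umr_minimum(a, axis, None, out, keepdims, initial, where)
ValueError: zero-size array to reduction operation minimum which has no identity
```

Patty (0.626, −0.242) against bun (0.623, −0.246): a small correction is due.

>>> step_arm(
  targets=[
    [-0.05, -0.1, 0, 0, 0, 0, 0],
    [-0.1, -0.1, 0, 0, 0, 0, 0],
    [-0.1, -0.1, 0, 0, 0, 0, 0],
    [0, -0.1, 0, 0, 0, 0, 0],
    [0, 0, 0, 0, 0, 0, 0],
  ],
)

```text
time: 20.12
position: [0.4759, -0.264, 0.0746]
tool_rot: [-3.135, -0.179, -0.028]
ft_force: [0.4, -0.2, -3.1]
grip_width: 0.2
grip_force: 60.0
```

>>> step_arm(
  targets=[
    [0, 0, 0, 0, 0, 0, 0],
    [0, 0, 0, 0, 0, 0, 0],
    [0, 0, 0, 0, 0, 0, 0],
    [0, 0, 0, 0, 0, 0, 0],
    [0, 0, 0, 0, 0, 0, 0],
  ],
)

```text
time: 20.53
position: [0.4761, -0.2635, 0.0746]
tool_rot: [-3.135, -0.18, -0.027]
ft_force: [-0.3, 0.1, -2.0]
grip_width: 0.199
grip_force: 60.0
```

>>> step_arm(
  targets=[
    [0, 0, 0, 0, 0, 0, 0],
    [0, 0, 0, 0, 0, 0, 0],
    [0, 0, 0, 0, 0, 0, 0],
    [0, 0, 0, 0, 0, 0, 0],
    [0, 0, 0, 0, 0, 0, 0],
  ],
)

```text
time: 20.95
position: [0.4761, -0.2636, 0.0746]
tool_rot: [-3.135, -0.18, -0.027]
ft_force: [-0.2, -0.3, -2.9]
grip_width: 0.2
grip_force: 60.0
```

Run:
```python
from h import *
im,_=grab('top'); r=im[145:205,350:410].astype(int); m=((r[...,0]>r[...,2]*1.35)&(r[...,0]<150)&(r[...,0]>25)).astype(np.uint8)
m=cv2.morphologyEx(m,cv2.MORPH_OPEN,np.ones((9,9),np.uint8)); v,u=np.nonzero(m); print('patty',atz('top',u.mean()+350,v.mean()+145,.066))
s=ctrl.get_state(); print(s['position'],abs(s['qd']).max(),s['grip_force'],s['time'],ctrl.close_job())
```

```text
patty [ 0.62362237 -0.24445119  0.066     ]
the job is handed in; nothing more can be done
[ 0.47612977 -0.26358052  0.07458281] 0.0015543337547339901 59.999745413661 21.0 None
```

I handed the job in at 21.0 s: the turner is held level and still, with the patty centred over the bun to within about 2 mm and the blade about 2 cm above it, and no contact with the jars or shaker showed in the forces or pictures.

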